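# Find the index notch of a slicing guide with its portion stop

## Robot

A 6-joint arm with a two-finger parallel gripper is mounted at the origin on the work surface; the furniture and walls round the work are solid. World frame = base frame: x ahead of the robot, y to its left, z up, the work surface at z = 0. Lengths are in mm, angles in rad, forces in N, time in s.
With the tool pointing down it reaches from about 350 to 775 mm from the base axis. Payload 7.3 kg.
Tool frame: the origin (TCP) lies midway between the tips of the shut fingers; the grasp point (between the pads) lies 19 mm behind it; x points along the fingers, y is the direction in which the jaws open and shut, and the axes are right-handed (so a half turn about x gives the same grasp; the last joint's range is limited). The gripper opens to 92 mm and grips with 3 to 60 N. Pads are 19 mm wide; open, the fingers measure 130 mm over their backs; the gripper's body (75 mm by 190 mm) begins 47 mm behind the grasp point.
Start: joints at [-1.265, 0.342, 1.524, -0, 1.275, -0.146], TCP at [229.232, -472.332, 226.741] pointing down, gripper open.
Joint ranges: [-2.53, 2.53], [-0.77, 2.02], [0.04, 2.7], [-1, 4.14], [0.28, 2.66], [-3.11, 3.11]. Speed limits (rad/s): [2.57, 2.57, 3.14, 3.14, 3.14, 3.14].

## Interface

Orientations are given as [roll, pitch, yaw] about the fixed x, y, z axes, in that order (R = Rz(yaw) Ry(pitch) Rx(roll)).
In Python, from plant import bot gives the robot as it stands. The module is installed in compiled form; this text tells all that it offers.
- The arm moves only by the shell command python3 -m handwheel 'ROWS' [OPENING]. ROWS is JSON, a list that holds one entry, the list of rows, each a list of 4 numbers: the shift along the tool's x, y, z in cm, then the turn about the tool's x in rad. A call has 1 to 8 rows; each row shifts and turns the commanded pose from where the row before left it, along the tool's axes as they then stand; what a row does not reach is not made up. A row lasts 1/12 s, in which the tool goes at most 41.7 mm and 7.16 degrees, less where a joint would pass 70% of its speed; a pose out of reach is approached as far as the arm can. A call is refused whole if a number of a shift passes 4.17 or a number of a turn 0.125, either way. A call with a gripper value outside its range is refused whole. OPENING is the opening, from 0 (shut) to 1 (fully open), set as the call begins (- or left out, the last holds). The fingers move at their own pace and stop on an object; the grip force is fixed at half the most. Time passes only in rows, so rows that do not move let the fingers close. It gives the time, the measured TCP pose, the force and the opening at its end, in the units of the state.
- bot.get_obs(): the state, without advancing time (a new reading comes with each control period).
- bot.capture(name): name is "scene" or "top" or "wrist"; returns (picture, depth): 480x640x3 uint8, red, green, blue; 480x640 float32, mm along the optical axis (not along the pixel's ray), 0 where there is no reading.
- bot.camera_model(name): a dict with "fx", "fy", "cx", "cy" (pixels), "position" and "rotation" of the camera in the world. Camera axes: x right, y down, z forward; pixel columns grow to the right and rows downward; lengths in mm; the calibration is good to about 2 mm. A picture is of the moment at which its call begins: read the wrist's pose just before it. camera_model takes no time and is no camera call; for the wrist camera it gives the pose at the moment of the call.
- bot.close_job(): hands the job in, once; it reports no verdict.
Trained networks look in the newest picture that a camera, given by its name, has taken for a name from the list of things; names that differ only in an ending like _2 or _b are one class to them, and where a whole thing is asked for, a point or a joint stands for the part that bears it (a point fixed in the world has none). Each returns a list of dicts, best first, with "conf" (0 to 1); they miss things now and then, are a little off and sometimes report something else, mostly with a low value. They report only what shows in the picture. A call takes as long as a camera call. They do not tell look-alikes from the thing itself.
- bot.find_in(camera, label): "bbox" ([left, top, width, height] in pixels, round what is visible of it).
- bot.spot_point(camera, label): "point" ([column, row] in pixels: a listed point, or the origin of a listed thing).
The state is a dict: "time": time; "joint_positions": joint angles; "dq": joint speeds; "tau": joint torques, N m; "tool_pos": TCP position; "tcp_rot": TCP orientation; "contact_force": force on the tool from outside, world axes, zero at the start; "moment": the same for the moment, N m; "grip_width": finger opening in mm.
Only numpy, scipy, OpenCV 4.12 (cv2) and the standard library are available. Lean on these libraries where they do the work, as an engineer would, in place of code of your own. Each camera call takes 0.05 s, during which the arm holds its last target.

## Task

Lift the spring-footed portion stop out of its rest, set its foot down on the track floor in the open mouth of the slicing guide rail, and drag it along under the cover with light downward pressure until its toes drop into the hidden index notch. Stop there without forcing it, and let go, so that the stop is left locked in the notch with its collar down flat on the cover. Never press or push hard on the rail, and leave the steel tumbler and the peeler where they are.

Things in the scene. Friction and masses are not known exactly. Their poses are not given: they have to be found in the camera images.
- portion_stop: Upright hand-held stop, 0.17 kg, half-turn symmetric: black handle, steel collar 44 x 34 x 5 mm (x, y, z up), steel foot below. Origin: centre of the collar's underside. Foot: stem 8 x 12 mm (x, y); crossbar 40 mm in x, 12 in y, 15.5 to 20.5 mm below the origin; under each end a toe 8 x 12 mm (|x| 12 to 20), down to 27.5 mm below the origin.
- handle (a point): Middle of the stop's handle, 31 mm above the stop's origin. The handle is 30 mm in x, 24 mm in y, and stands from 5 to 52 mm above the origin, with a thin cap to 55 mm. Grasp it across the 24 mm (fingers on its +y and -y faces).
- foot_tip (a point): Midway between the undersides of the two toes. The foot slides up towards the collar by up to 9 mm against a spring: 2.4 N to begin moving, plus 0.6 N per mm (4.5 N at 3.5 mm). Relaxed, this point lies 27.5 mm below the stop's origin.
- stop_foot: The sprung foot itself (stem, crossbar, toes), 0.03 kg, carried by the stop; its origin and axes are the stop's when the spring is relaxed, and it rises along z as the spring is pressed.
- stop_rest: Low black block fixed to the worktop, 60 x 48 mm (x, y), 36 mm high, on a 72 x 60 mm foot; origin at the centre of its underside. The stop's collar rests on its top, its foot hangs in the pocket (48 x 18 mm, x, y); both have the same axes at the start. Lift the stop straight up 35 mm or more to clear it.
- guide_rail: Steel rail fixed to the worktop, 66 mm wide (x), 31 mm high, from y = -112 to +142 mm; origin on the worktop, z up. A track with its black floor 10 mm up runs along y: an open mouth near the -y end, then covered (see cover_start), then a solid block from y = 90 on. The stop's x goes across the rail. Toes on the floor, spring relaxed: the collar stands 6.5 mm above the cover.
- mouth (a point): Point on the track floor in the middle of the open mouth: x = 0, y = -76, z = 10 mm in the rail's axes. The mouth is 54 mm wide (x) from y = -100 to -63 mm; cheeks then narrow it to 44 mm at y = -50. The stop's foot goes in here from above.
- cover_start (a point): Where the cover begins, on its top face (31 mm above the worktop): x = 0, y = -50 mm of the rail. The cover is two lips, 25 to 31 mm above the worktop, with a 12 mm slot between for the stop's stem; the crossbar runs beneath them, so the stop cannot be lifted out there. The track below is 44 mm wide.
- cover_end (a point): Where the slot ends, on the cover's top: x = 0, y = 90 mm of the rail. Under the lips, its middle somewhere from y = -10 to +60 mm, a notch 18 mm long (y) and 8 mm deep cuts the runners that bear the toes: hidden, not reported. With the toes in it the collar can lie flat on the cover. Dragged on past the drop, the toes hit the notch's rigid end.
- canister: Bystander: brushed steel tumbler, 70 mm across, 120 mm high, loose; origin at the centre of its underside.
- peeler_1: Bystander: white-handled peeler, 170 x 25 x 18 mm, lying loose; origin at the centre of its underside, long in its x.
Not all that is in view belongs to the job. Leave any green or turquoise look-alike of the portion_stop alone.

How it is judged:
By the outcome, as a careful person would: the job done as asked, in the order asked, and still so for the second after the job is handed in, with the robot touching nothing.
It also fails if it takes over 64 s, if anything falls off the work surface, if the arm or the gripper's body presses on something with over 40 N, if the wrist force passes 120 N, or if a joint passes its speed limit or range.

## Working session

There is one attempt and no reset: what is moved stays moved. The work goes in short steps, Python scripts to look and compute and a shell command to move; the robot and the scene stay as the last step left them, time stands still between calls to the robot, and variables do not carry over. Pictures are saved under pics/ and viewed, and the job is handed in when it is done.

```bash
mkdir -p pics
python3 - <<'E'
from plant import bot
import cv2
o=bot.get_obs(); print(o)
for n in ("scene","top"):
    p,d=bot.capture(n); cv2.imwrite(f"pics/{n}0.png",p[:,:,::-1])
    m=bot.camera_model(n); print(n,m)
    for l in ("portion_stop","handle","stop_rest","guide_rail","mouth","cover_start","cover_end","canister","peeler_1"):
        print(l,[(r['conf'],r['point']) for r in bot.spot_point(n,l)][:3])
print(bot.get_obs()['time'])
E
```

```text
{'time': 0.0, 'joint_positions': array([-1.26501797e+00,  3.42706744e-01,  1.52503943e+00, -1.01288498e-05,
        1.27534437e+00, -1.46007771e-01]), 'dq': array([ 9.92595016e-05,  3.41021523e-04, -4.71220835e-04, -7.35172740e-04,
        2.93095731e-04, -4.55032520e-04]), 'tau': array([ 4.24100808e-04, -4.31242847e+01, -2.44217992e+01,  7.18708523e-02,
        5.59060683e-02, -1.13161075e-04]), 'tool_pos': array([ 229.09229761, -471.93254585,  226.04541281]), 'tcp_rot': array([-1.71033805,  1.56929841,  1.88304369]), 'contact_force': array([-0.19328273, -0.13899343,  0.10643186]), 'moment': array([ 0.00042716,  0.00061604, -0.05475092]), 'grip_width': 91.99414855934405}
scene {'fx': 542.0413465048224, 'fy': 542.0413465048224, 'cx': 317.9599726705251, 'cy': 240.26448079280107, 'position': array([138.06506406, 727.73636595, 634.40725886]), 'rotation': array([-2.13577273,  0.00533309, -2.67384889])}
portion_stop [(0.95, [369.0, 234.4]), (0.75, [374.5, 209.7]), (0.71, [423.5, 239.6])]
handle [(0.97, [372.5, 224.3]), (0.83, [372.9, 195.2]), (0.59, [423.3, 225.0])]
stop_rest [(0.75, [368
[... 294 characters left out ...]
53, 'fy': 538.6362003890853, 'cx': 317.2242245889313, 'cy': 236.7122657511105, 'position': array([ 429.97771638,  -69.35740091, 1037.31902223]), 'rotation': array([-3.00781926e+00, -1.69563760e-03, -1.56893993e+00])}
portion_stop [(0.98, [399.5, 340.3]), (0.94, [430.9, 261.1]), (0.64, [376.0, 281.9])]
handle [(0.92, [378.1, 284.6]), (0.84, [434.5, 259.2]), (0.84, [404.0, 342.3])]
stop_rest [(0.84, [374.1, 286.7])]
guide_rail [(0.66, [255.2, 248.2])]
mouth [(0.93, [292.5, 251.8])]
cover_start [(0.59, [376.2, 282.5]), (0.55, [279.8, 247.3])]
cover_end [(0.61, [209.9, 235.7]), (0.19, [355.9, 165.9])]
canister [(0.62, [354.7, 166.2])]
peeler_1 [(0.83, [228.7, 309.0]), (0.67, [256.9, 248.1])]
1.0
```

View pics/scene0.png

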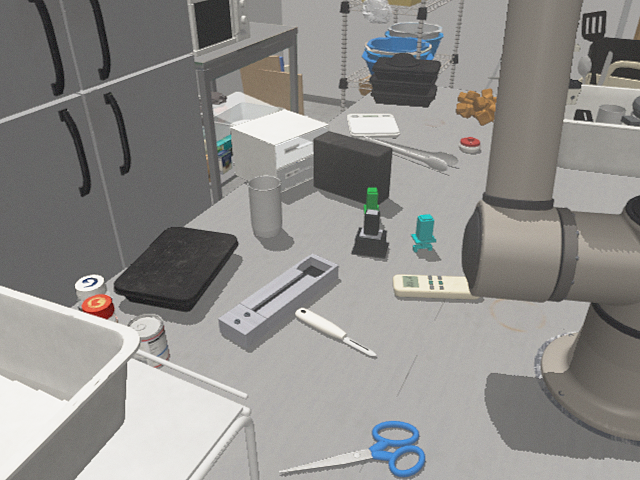

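View pics/top0.png

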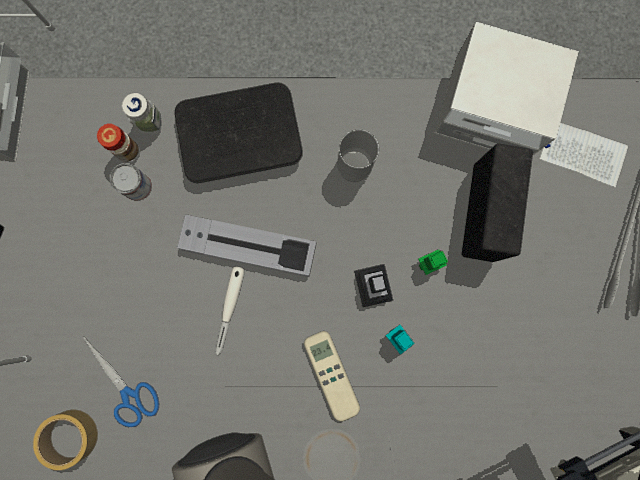

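Run:
```python
import cv2
a=cv2.imread("pics/top0.png")[200:380,180:460]; a=cv2.resize(a,None,fx=2.8,fy=2.8,interpolation=cv2.INTER_CUBIC); cv2.imwrite("pics/topc.png",a)
a=cv2.imread("pics/scene0.png")[170:350,220:460]; a=cv2.resize(a,None,fx=3.3,fy=3.3,interpolation=cv2.INTER_CUBIC); cv2.imwrite("pics/scenec.png",a)
```

```text
(no output)
```

View pics/topc.png

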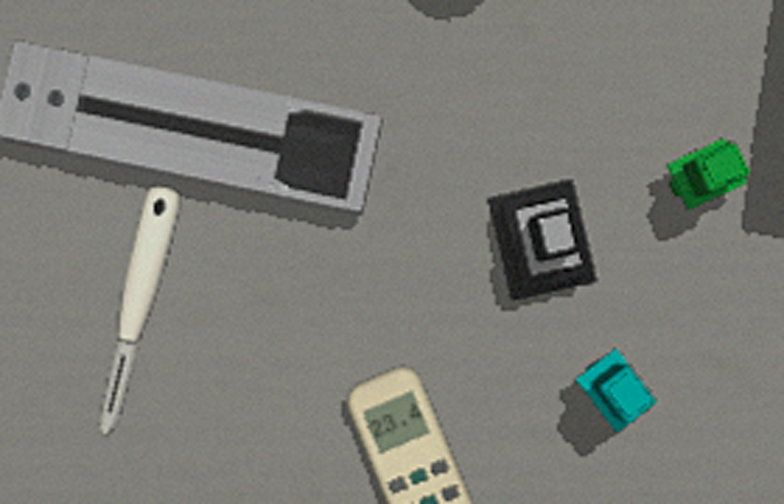

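View pics/scenec.png

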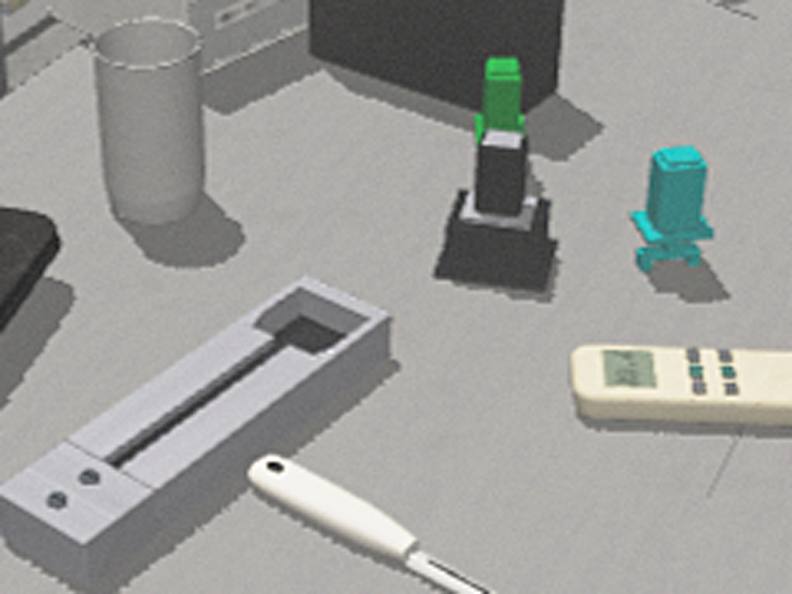

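The job's stop is the black-handled one with a steel collar, standing in the black rest: top (374,284), scene (370,225). The green one at top (432,261) and the turquoise one at top (400,340) are look-alikes to leave alone, and the enlarged crops confirm the colours. The rail is at top (247,245) with its mouth at (293,252), and the peeler lies just below it at (230,305).

```bash
cat > h.py <<'E'
import numpy as np,cv2
from scipy.spatial.transform import Rotation as R
from plant import bot
def cloud(n,pd=None,m=None):
    p,d=pd or bot.capture(n); m=m or bot.camera_model(n)
    v,u=np.mgrid[0:480,0:640]
    X=np.stack([(u-m['cx'])/m['fx']*d,(v-m['cy'])/m['fy']*d,d],-1)
    W=X@R.from_euler('xyz',m['rotation']).as_matrix().T+m['position']
    W[d<=0]=np.nan
    return p,W
def rect(P):
    r=cv2.minAreaRect(P[:,:2].astype(np.float32)); return np.round(r[0],1),np.round(r[1],1),round(r[2],2)
def px(n,uv,z):
    m=bot.camera_model(n); r=R.from_euler('xyz',m['rotation']).as_matrix()@np.array([(uv[0]-m['cx'])/m['fx'],(uv[1]-m['cy'])/m['fy'],1])
    return m['position']+r*(z-m['position'][2])/r[2]
E
python3 - <<'E'
from h import *
p,W=cloud("top"); np.savez("top.npz",p=p,W=W)
z=W[...,2]; v,u=np.mgrid[0:480,0:640]
print("table",np.nanmedian(z[360:380,200:280]))
def sel(u0,u1,v0,v1,z0,z1):
    m=(u>=u0)&(u<u1)&(v>=v0)&(v<v1)&(z>z0)&(z<z1); 
    n,l,s,c=cv2.connectedComponentsWithStats(m.astype(np.uint8)); k=1+np.argmax(s[1:,4]); return W[l==k]
P=sel(165,330,205,285,26,40); print("rail",rect(P),np.median(P[:,2]),len(P))
print(P[:,:2].min(0),P[:,:2].max(0))
P=sel(165,330,205,285,22,45);print("rail",rect(P))
P=sel(345,405,255,315,28,60); print("rest",rect(P),np.median(P[:,2]),len(P))
P=sel(345,405,255,315,75,110); print("cap",rect(P),np.median(P[:,2]),len(P),P.mean(0))
for n,uv,zz in(("top",(292.5,251.8),10),("scene",(316.2,272.5),10),("top",(279.8,247.3),31),("scene",(304.6,273.6),31),("top",(209.9,235.7),31),("scene",(250.3,312.4),31)): print(n,px(n,uv,zz).round(1))
P=sel(335,385,125,190,60,140); print("canister",rect(P))
P=sel(205,245,262,360,6,30); print("peeler",rect(P))
P,S=cloud("scene"); np.savez("scene.npz",p=P,W=S)
E
```

```text
table 1.112421002934184
rail (array([550.8,  62.6]), array([254.5,  66.5]), 78.35) 31.971427012655454 3545
[493.28816458 -66.66326001] [607.85202249 193.16194064]
rail (array([550.8,  62.6]), array([254.5,  66.6]), 78.35)
rest (array([ 476.2, -178.8]), array([59.8, 48.4]), 12.77) 37.43358781501263 573
cap (array([ 476.2, -179. ]), array([29.8, 24.4]), 13.64) 89.2565656174828 241 [ 475.95752706 -177.91332474   88.73119872]
top [539.  -23.5  10. ]
scene [534.9 -42.7  10. ]
top [ 5.452e+02 -5.000e-01  3.100e+01]
scene [539.6  -3.9  31. ]
top [566.9 131.5  31. ]
scene [570. 138.  31.]
canister (array([ 710.3, -142.9]), array([69. , 69.7]), 87.18)
peeler (array([428.1,  98.4]), array([ 25. , 169.5]), 75.97)
```

```bash
cat >> h.py <<'E'
def tool():
    o=bot.get_obs(); return o,R.from_euler('xyz',o['tcp_rot']).as_matrix()
def go(target,yaw):
    """shift in tool axes (cm) to world target (TCP), turn so tool y is along +-(stop y) for stop yaw"""
    o,M=tool(); d=M.T@(np.array(target)-o['tool_pos'])/10
    ty=M[:,1]; a=np.arctan2(ty[1],ty[0]); 
    want=yaw+np.pi/2
    e=(want-a+np.pi/2)%np.pi-np.pi/2   # world ccw
    print("t",round(o['time'],2),"pos",o['tool_pos'].round(1),"F",o['contact_force'].round(1),"w",round(o['grip_width'],1))
    print("toolx",M[:,0].round(3),"y",M[:,1].round(3)); print("shift cm (tool)",d.round(2),"turn about tool x",round(-e,4))
E
python3 - <<'E'
from h import *
go([476.1,-178.9,130],np.radians(13.1))
E
```

```text
t 1.1 pos [ 229.2 -472.4  226.7] F [ 0.7 -0.3 -0.2] w 91.9
toolx [ 0. -0. -1.] y [ 0.437 -0.9    0.   ]
shift cm (tool) [  9.67 -15.62 -35.02] turn about tool x 0.2232
```

```bash
python3 -m handwheel '[[[0,-1,-2,0],[0,-1.3,-3,0],[0,-1.3,-3,0],[0,-1.3,-3,0],[0,-1.3,-3,0],[0,-1.3,-3,0],[0,-1.3,-3,0],[0,-1.3,-3,0]]]' 1
python3 -m handwheel '[[[0,-1.3,-3,0],[0,-1.3,-3,0],[0,-1.3,-3,0],[0,-1.3,-3,0],[2,0,0,0.075],[2,0,0,0.075],[2,0,0,0.075],[2,0,0,0]]]'
python3 - <<'E'
from h import *
go([476.1,-178.9,120],np.radians(13.1))
p,d=bot.capture("wrist"); cv2.imwrite("pics/w1.png",p[:,:,::-1])
E
```

```text
time: 1.77
tool_pos: [392.9, -279.7, 226.9]
tcp_rot: [1.822, 1.57, -0.868]
contact_force: [0.6, -0.1, -0.5]
grip_width: 91.8
time: 2.43
tool_pos: [477.5, -181.5, 146.0]
tcp_rot: [2.243, 1.57, -0.675]
contact_force: [0.8, -0.3, 0.2]
grip_width: 91.7
t 2.43 pos [ 477.5 -181.5  146. ] F [ 0.8 -0.3  0.2] w 91.7
toolx [ 0. -0. -1.] y [ 0.222 -0.975  0.   ]
shift cm (tool) [ 2.6  -0.29  0.08] turn about tool x -0.005
```

View pics/w1.png

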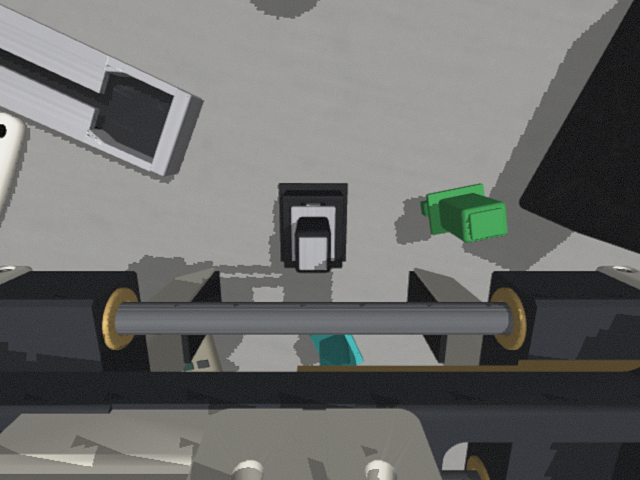

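The wrist view shows the black-handled stop in its rest at (313,240), centred between the fingers. The green look-alike is clear at (467,212).

```bash
python3 -m handwheel '[[[0,-0.3,0.1,-0.005],[1,0,0,0],[2,0,0,0],[2,0,0,0],[2,0,0,0],[1.5,0,0,0],[1,0,0,0],[0.3,0,0,0]]]' 0.65
python3 - <<'E'
from h import *
go([476.1,-178.9,48],np.radians(13.1))
E
python3 -m handwheel '[[[0,0,0,0],[0,0,0,0],[0,0,0,0],[0,0,0,0],[0,0,0,0],[0,0,0,0],[0,0,0,0],[0,0,0,0]]]' 0
python3 -m handwheel '[[[0,0,0,0],[0,0,0,0],[0,0,0,0],[0,0,0,0]]]'
```

```text
time: 3.15
tool_pos: [475.4, -179.1, 48.0]
tcp_rot: [-0.668, 1.57, 2.705]
contact_force: [-0.1, 0.5, 0.7]
grip_width: 59.7
t 3.15 pos [ 475.4 -179.1   48. ] F [-0.1  0.5  0.7] w 59.7
toolx [-0.001  0.    -1.   ] y [ 0.23  -0.973 -0.001]
shift cm (tool) [-0.   -0.01 -0.07] turn about tool x 0.0032
time: 3.82
tool_pos: [476.0, -179.5, 49.2]
tcp_rot: [2.282, 1.57, -0.628]
contact_force: [-0.4, -0.1, 4.5]
grip_width: 23.9
time: 4.15
tool_pos: [476.1, -179.5, 49.2]
tcp_rot: [2.305, 1.57, -0.605]
contact_force: [-0.6, -0.5, 5.5]
grip_width: 23.6
```

```bash
python3 -m handwheel '[[[-0.3,0,0,0],[-0.5,0,0,0],[-0.8,0,0,0],[-1,0,0,0],[-1,0,0,0],[-1,0,0,0],[-1,0,0,0],[-0.8,0,0,0]]]' 
python3 -m handwheel '[[[0,0,0,0],[0,0,0,0],[0,0,0,0]]]'
python3 - <<'E'
from h import *
go([532.4,-26.5,112],np.radians(-11.65))
p,d=bot.capture("scene"); cv2.imwrite("pics/s2.png",cv2.resize(p[150:350,260:480,::-1],None,fx=3,fy=3))
E
```

```text
time: 4.82
tool_pos: [476.0, -179.4, 114.3]
tcp_rot: [2.356, 1.569, -0.554]
contact_force: [1.2, 0.8, -1.6]
grip_width: 23.8
time: 5.07
tool_pos: [475.4, -179.0, 112.5]
tcp_rot: [-0.627, 1.57, 2.747]
contact_force: [-0.0, 0.6, -2.7]
grip_width: 23.7
t 5.07 pos [ 475.4 -179.   112.5] F [-0.   0.6 -2.7] w 23.7
toolx [-0.  0. -1.] y [ 0.23  -0.973 -0.   ]
shift cm (tool) [  0.05 -13.54  -9.05] turn about tool x 0.4351
```

View pics/s2.png

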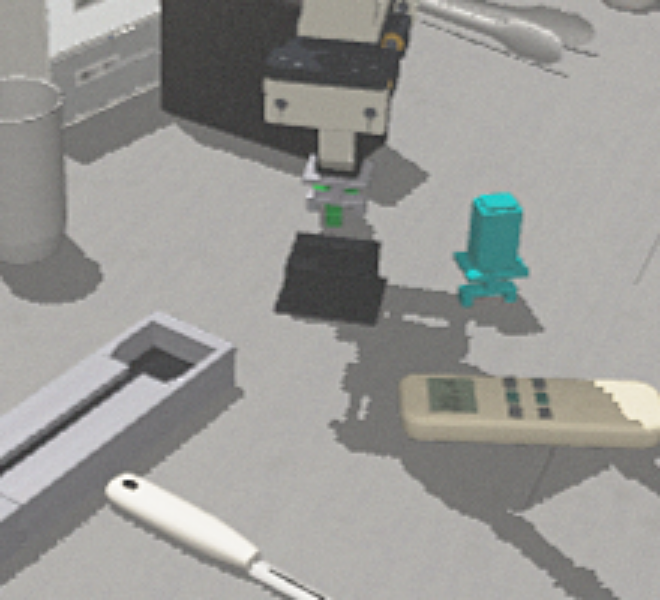

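Scene crop: the stop hangs free above the rest, its collar and foot at crop (335,195). On to above the mouth.

```bash
python3 -m handwheel '[[[0,-0.8,-0.5,0],[0,-1.5,-1,0],[0,-1.9,-1.3,0],[0,-2.1,-1.4,0],[0,-2.1,-1.4,0],[0,-2.1,-1.4,0],[0,-1.8,-1.2,0],[0,-1.2,-0.8,0]]]' 
python3 -m handwheel '[[[0,0,0,0.05],[0,0,0,0.1],[0,0,0,0.1],[0,0,0,0.1],[0,0,0,0.085],[0,0,0,0],[0,0,0,0]]]'
python3 - <<'E'
from h import *
go([532.4,-26.5,112],np.radians(-11.65))
p,W=cloud("top"); cv2.imwrite("pics/t3.png",cv2.resize(p[180:330,170:370,::-1],None,fx=4,fy=4))
p,d=bot.capture("wrist"); cv2.imwrite("pics/w3.png",p[:,:,::-1])
E
```

```text
time: 5.78
tool_pos: [532.5, -24.4, 112.1]
tcp_rot: [-0.95, 1.57, 2.425]
contact_force: [-0.9, 0.2, -2.3]
grip_width: 23.9
time: 6.37
tool_pos: [532.0, -26.6, 112.3]
tcp_rot: [-0.044, 1.57, 2.897]
contact_force: [-0.9, -0.4, -1.7]
grip_width: 23.8
t 6.37 pos [532.  -26.6 112.3] F [-0.9 -0.4 -1.7] w 23.8
toolx [-0.001  0.    -1.   ] y [-0.199 -0.98  -0.   ]
shift cm (tool) [ 0.03 -0.01 -0.04] turn about tool x 0.003
```

View pics/t3.png

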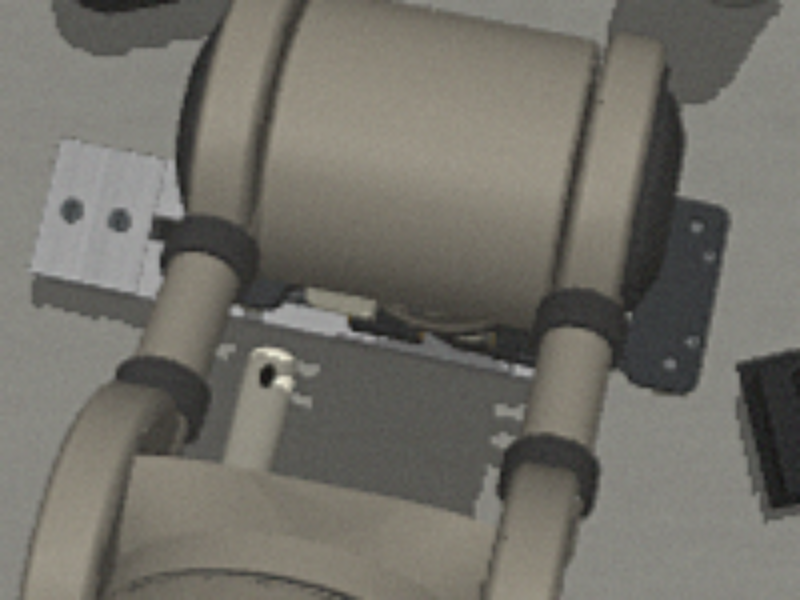

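View pics/w3.png

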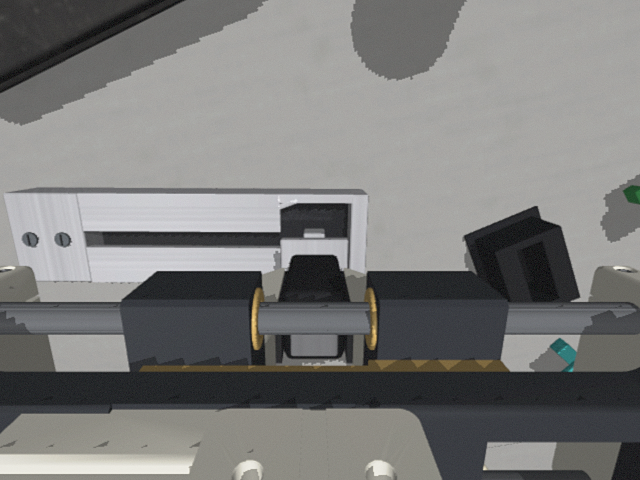

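The wrist view shows the rail square to the tool, with the mouth at (315,225) directly in front of the collar at (315,245). I'll check the alignment with wrist depth.

Run:
```python
from h import *
m=bot.camera_model("wrist"); p,W=cloud("wrist",None,m); np.savez("w3.npz",p=p,W=W)
z=W[...,2]; v,u=np.mgrid[0:480,0:640]
mk=(z>22)&(z<40)&(v<290)&(u<372)
n,l,s,c=cv2.connectedComponentsWithStats(mk.astype(np.uint8)); k=1+np.argmax(s[1:,4]); P=W[l==k]; print(rect(P),np.median(P[:,2]),len(P))
yaw=np.radians(-11.65); ex=np.array([np.cos(yaw),np.sin(yaw)]); ey=np.array([-ex[1],ex[0]])
o=np.array([550.8,62.6])-15*ey
L=(W[...,:2]-o)@np.stack([ex,ey],1)
# top face edges in rail coords
top=(z>27)&(z<37)&(v<290)
for y0 in (-105,-40,-20,0,30,60,80,100,130):
    q=L[top&(abs(L[...,1]-y0)<3)]
    if len(q): print(y0,"x range",q[:,0].min().round(1),np.percentile(q[:,0],99.5).round(1),q[:,0].max().round(1))
print("y range",np.nanmin(L[l==k][:,1]),np.nanmax(L[l==k][:,1]))
# slot: floor pts below z 24 inside rail
sl=(z<24)&(abs(L[...,0])<12)&(L[...,1]>-40)&(L[...,1]<85)&(v<290)
print("slot x",np.nanpercentile(L[sl][:,0],[1,50,99]).round(1), sl.sum())
# stop collar: points z ~100
cm=(z>88)&(z<112)&(u>275)&(u<355)&(v<370)
Q=W[cm]; print("held z",np.percentile(Q[:,2],[5,50,95]).round(1)); 
for a in(92,96,100,104):
    q=L[cm&(abs(z-a)<2)]
    if len(q): print(a,len(q),"x",q[:,0].min().round(1),q[:,0].max().round(1),"y",q[:,1].min().round(1),q[:,1].max().round(1))
t=bot.get_obs()['tool_pos']; print("tcp rail",(t[:2]-o)@np.stack([ex,ey],1))
```

```text
(array([550. ,  62.6]), array([255.3,  66.7]), 78.28) 32.22064433831713 22071
-105 x range -24.8 32.1 32.3
-40 x range -26.2 32.2 32.2
-20 x range -24.1 32.2 32.4
0 x range -24.2 32.3 32.4
30 x range -24.4 142.3 143.0
60 x range -33.9 129.3 130.3
80 x range -33.8 120.3 121.4
100 x range -33.3 111.9 112.6
130 x range -33.3 32.6 97.0
y range -112.78981814905035 142.4969677360463
slot x [-11.2  -5.6  -0.3] 2187
held z [103.8 105.5 109.4]
100 10 x 19.7 20.0 y -90.5 -58.4
104 1122 x 3.8 20.6 y -92.0 -57.9
tcp rail [ -0.16879309 -76.40046309]
```

```bash
python3 -m handwheel '[[[0.5,0,-0.05,0],[1,0,0,0],[1,0,0,0],[1,0,0,0],[1,0,0,0],[0.7,0,0,0],[0.3,0,0,0],[0.1,0,0,0]]]'
python3 -m handwheel '[[[0,0,0,0],[0,0,0,0],[0.1,0,0,0],[0,0,0,0],[0,0,0,0]]]'
python3 -m handwheel '[[[0.1,0,0,0],[0,0,0,0],[0,0,0,0],[0,0,0,0]]]'
python3 - <<'E'
from h import *
p,d=bot.capture("wrist"); cv2.imwrite("pics/w4.png",p[:,:,::-1])
E
```

```text
time: 7.18
tool_pos: [532.3, -27.2, 55.7]
tcp_rot: [0.061, 1.569, 2.999]
contact_force: [-1.2, 0.3, -1.9]
grip_width: 24.0
time: 7.6
tool_pos: [532.9, -27.3, 56.0]
tcp_rot: [3.026, 1.57, -0.319]
contact_force: [0.6, -0.6, -1.7]
grip_width: 24.0
time: 7.93
tool_pos: [532.7, -27.2, 54.7]
tcp_rot: [2.249, 1.571, -1.096]
contact_force: [0.3, 0.7, -1.5]
grip_width: 24.1
```

View pics/w4.png

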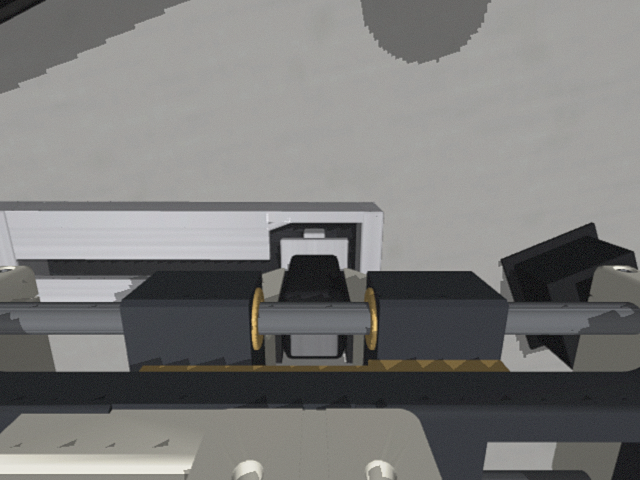

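The foot is down in the mouth with the collar over it at (315,250) and no contact yet. I'll lower in millimetre steps until the force shows.

```bash
python3 -m handwheel '[[[0.2,0,0,0],[0,0,0,0],[0,0,0,0]]]'
python3 -m handwheel '[[[0.1,0,0,0],[0,0,0,0],[0,0,0,0]]]'
python3 -m handwheel '[[[0.1,0,0,0],[0,0,0,0],[0,0,0,0]]]'
python3 -m handwheel '[[[0.1,0,0,0],[0,0,0,0],[0,0,0,0]]]'
```

```text
time: 8.23
tool_pos: [532.6, -27.2, 52.5]
tcp_rot: [0.26, 1.57, -3.085]
contact_force: [0.6, -0.2, -1.3]
grip_width: 23.9
time: 8.48
tool_pos: [532.7, -27.2, 51.6]
tcp_rot: [0.839, 1.571, -2.506]
contact_force: [0.6, 0.2, -1.9]
grip_width: 23.6
time: 8.73
tool_pos: [532.8, -27.3, 50.8]
tcp_rot: [2.729, 1.571, -0.616]
contact_force: [-1.0, -0.6, -1.1]
grip_width: 24.0
time: 8.98
tool_pos: [532.9, -27.3, 49.9]
tcp_rot: [2.967, 1.57, -0.378]
contact_force: [-0.7, -0.1, 0.8]
grip_width: 24.1
```

Toes touch the floor at TCP z≈50.4. I'll press about 3.5 mm (4.5 N), then drag in short typed moves, checking the force after each one.

```bash
cat > chk.py <<'E'
import sys; from h import *
a=[bot.get_obs()]; f=a[0]['contact_force']; t=a[0]['tool_pos']
yaw=np.radians(-11.65); ex=np.array([np.cos(yaw),np.sin(yaw)]); ey=np.array([-ex[1],ex[0]])
o=np.array([550.8,62.6])-15*ey; q=np.array([(t[:2]-o)@ex,(t[:2]-o)@ey]); 
print("  t",round(a[0]['time'],2),"rail xy",q.round(1),"z",t[2].round(1),"Fx,Fy(rail),Fz",np.round([f[:2]@ex,f[:2]@ey,f[2]],1))
lo=float(sys.argv[1]) if len(sys.argv)>1 else -9
sys.exit(0 if f[2]>lo and abs(f[:2]@ex)<4 and abs(f[:2]@ey)<6 and f[2]<8 else 1)
E
python3 -m handwheel '[[[0.1,0,0,0],[0.1,0,0,0],[0.1,0,0,0],[0,0,0,0],[0,0,0,0],[0,0,0,0]]]' >/dev/null; python3 chk.py
python3 -m handwheel '[[[0.05,0,0,0],[0,0,0,0],[0,0,0,0]]]' >/dev/null; python3 chk.py
python3 -m handwheel '[[[0,-0.1,0,0],[0,-0.2,0,0],[0,-0.2,0,0],[0,0,0,0],[0,0,0,0]]]' ; python3 chk.py
```

```text
t 9.48 rail xy [  0.6 -76.6] z 46.8 Fx,Fy(rail),Fz [-1.1  0.   3.2]
  t 9.73 rail xy [  0.6 -76.6] z 46.3 Fx,Fy(rail),Fz [-0.4 -0.   3.3]
time: 10.15
tool_pos: [534.0, -22.3, 46.3]
tcp_rot: [3.097, 1.57, -0.248]
contact_force: [0.1, -1.5, 3.7]
grip_width: 23.8
  t 10.15 rail xy [  0.7 -71.5] z 46.3 Fx,Fy(rail),Fz [ 0.4 -1.5  3.7]
```

```bash
python3 -m handwheel '[[[0,-0.2,0,0],[0,-0.2,0,0],[0,-0.2,0,0],[0,0,0,0]]]' >/dev/null; python3 chk.py 1 &&
python3 -m handwheel '[[[0,-0.2,0,0],[0,-0.2,0,0],[0,-0.2,0,0],[0,0,0,0]]]' >/dev/null; python3 chk.py 1 &&
python3 -m handwheel '[[[0,-0.2,0,0],[0,-0.2,0,0],[0,-0.2,0,0],[0,0,0,0]]]' >/dev/null; python3 chk.py 1 &&
python3 -m handwheel '[[[0,-0.2,0,0],[0,-0.2,0,0],[0,-0.2,0,0],[0,0,0,0]]]' >/dev/null; python3 chk.py 1
```

```text
t 10.48 rail xy [  0.5 -65.2] z 46.2 Fx,Fy(rail),Fz [ 0.4 -1.1  3.1]
  t 10.82 rail xy [  0.4 -59.2] z 46.2 Fx,Fy(rail),Fz [-0.3 -0.7  4. ]
  t 11.15 rail xy [  0.4 -53.2] z 46.2 Fx,Fy(rail),Fz [-0.4 -1.5  3.5]
  t 11.48 rail xy [  0.5 -47.2] z 46.2 Fx,Fy(rail),Fz [-0.3 -1.5  2.6]
```

```bash
python3 -m handwheel '[[[0,-0.2,0,0],[0,-0.2,0,0],[0,-0.2,0,0],[0,0,0,0]]]' >/dev/null; python3 chk.py 0.8 &&
python3 -m handwheel '[[[0,-0.2,0,0],[0,-0.2,0,0],[0,-0.2,0,0],[0,0,0,0]]]' >/dev/null && python3 chk.py 0.8 &&
python3 -m handwheel '[[[0,-0.2,0,0],[0,-0.2,0,0],[0,-0.2,0,0],[0,0,0,0]]]' >/dev/null && python3 chk.py 0.8 &&
python3 -m handwheel '[[[0,-0.2,0,0],[0,-0.2,0,0],[0,-0.2,0,0],[0,0,0,0]]]' >/dev/null && python3 chk.py 0.8
```

```text
t 11.82 rail xy [  0.4 -41.2] z 46.2 Fx,Fy(rail),Fz [-0.3 -0.9  3.3]
  t 12.15 rail xy [  0.4 -35.2] z 46.2 Fx,Fy(rail),Fz [-0.6 -1.1  3.9]
  t 12.48 rail xy [  0.4 -29.2] z 46.2 Fx,Fy(rail),Fz [ 0.3 -0.6  3.6]
  t 12.82 rail xy [  0.4 -23.2] z 46.2 Fx,Fy(rail),Fz [-0.1 -1.1  3.3]
```

Everything is smooth under the cover: downward reading ~3.5 N, drag ~1 N. From here I'll take 2 mm steps, stopping as soon as the press force falls.

```bash
python3 -m handwheel '[[[0,-0.2,0,0],[0,-0.2,0,0],[0,0,0,0]]]' >/dev/null && python3 chk.py 0.8 &&
python3 -m handwheel '[[[0,-0.1,0,0],[0,-0.1,0,0],[0,0,0,0]]]' >/dev/null && python3 chk.py 0.8 &&
python3 -m handwheel '[[[0,-0.1,0,0],[0,-0.1,0,0],[0,0,0,0]]]' >/dev/null && python3 chk.py 0.8 &&
python3 -m handwheel '[[[0,-0.1,0,0],[0,-0.1,0,0],[0,0,0,0]]]' >/dev/null && python3 chk.py 0.8 &&
python3 -m handwheel '[[[0,-0.1,0,0],[0,-0.1,0,0],[0,0,0,0]]]' >/dev/null && python3 chk.py 0.8 &&
python3 -m handwheel '[[[0,-0.1,0,0],[0,-0.1,0,0],[0,0,0,0]]]' >/dev/null && python3 chk.py 0.8 &&
python3 -m handwheel '[[[0,-0.1,0,0],[0,-0.1,0,0],[0,0,0,0]]]' >/dev/null && python3 chk.py 0.8 &&
python3 -m handwheel '[[[0,-0.1,0,0],[0,-0.1,0,0],[0,0,0,0]]]' >/dev/null && python3 chk.py 0.8 &&
python3 -m handwheel '[[[0,-0.1,0,0],[0,-0.1,0,0],[0,0,0,0]]]' >/dev/null && python3 chk.py 0.8 &&
python3 -m handwheel '[[[0,-0.1,0,0],[0,-0.1,0,0],[0,0,0,0]]]' >/dev/null && python3 chk.py 0.8 &&
python3 -m handwheel '[[[0,-0.1,0,0],[0,-0.1,0,0],[0,0,0,0]]]' >/dev/null && python3 chk.py 0.8 &&
python3 -m handwheel '[[[0,-0.1,0,0],[0,-0.1,0,0],[0,0,0,0]]]' >/dev/null && python3 chk.py 0.8
```

```text
t 13.07 rail xy [  0.4 -19.3] z 46.2 Fx,Fy(rail),Fz [ 0.5 -1.3  2.4]
  t 13.32 rail xy [  0.5 -17.5] z 46.2 Fx,Fy(rail),Fz [ 0.1 -2.1  3.5]
  t 13.57 rail xy [  0.5 -15.5] z 46.2 Fx,Fy(rail),Fz [ 0.1 -1.4  3.1]
  t 13.82 rail xy [  0.5 -13.5] z 46.2 Fx,Fy(rail),Fz [ 0.3 -1.9  4. ]
  t 14.07 rail xy [  0.4 -11.4] z 46.2 Fx,Fy(rail),Fz [ 1.3 -2.   3.8]
  t 14.32 rail xy [ 0.5 -9.4] z 46.2 Fx,Fy(rail),Fz [ 0.6 -2.3  4.3]
  t 14.57 rail xy [ 0.4 -7.4] z 46.2 Fx,Fy(rail),Fz [-0.6 -3.2  4.7]
  t 14.82 rail xy [ 0.4 -5.4] z 46.2 Fx,Fy(rail),Fz [ 0.4 -2.6  3.5]
  t 15.07 rail xy [ 0.4 -3.4] z 46.2 Fx,Fy(rail),Fz [-0.6 -1.9  2.7]
  t 15.32 rail xy [ 0.4 -1.4] z 46.2 Fx,Fy(rail),Fz [ 0.1 -1.4  3.5]
  t 15.57 rail xy [0.5 0.5] z 46.2 Fx,Fy(rail),Fz [-0.8 -1.9  3.5]
  t 15.82 rail xy [0.4 2.6] z 46.2 Fx,Fy(rail),Fz [-0.2 -2.   3. ]
```

```bash
python3 -m handwheel '[[[0,-0.1,0,0],[0,-0.1,0,0],[0,0,0,0]]]' >/dev/null && python3 chk.py 0.8 &&
python3 -m handwheel '[[[0,-0.1,0,0],[0,-0.1,0,0],[0,0,0,0]]]' >/dev/null && python3 chk.py 0.8 &&
python3 -m handwheel '[[[0,-0.1,0,0],[0,-0.1,0,0],[0,0,0,0]]]' >/dev/null && python3 chk.py 0.8 &&
python3 -m handwheel '[[[0,-0.1,0,0],[0,-0.1,0,0],[0,0,0,0]]]' >/dev/null && python3 chk.py 0.8 &&
python3 -m handwheel '[[[0,-0.1,0,0],[0,-0.1,0,0],[0,0,0,0]]]' >/dev/null && python3 chk.py 0.8 &&
python3 -m handwheel '[[[0,-0.1,0,0],[0,-0.1,0,0],[0,0,0,0]]]' >/dev/null && python3 chk.py 0.8 &&
python3 -m handwheel '[[[0,-0.1,0,0],[0,-0.1,0,0],[0,0,0,0]]]' >/dev/null && python3 chk.py 0.8 &&
python3 -m handwheel '[[[0,-0.1,0,0],[0,-0.1,0,0],[0,0,0,0]]]' >/dev/null && python3 chk.py 0.8 &&
python3 -m handwheel '[[[0,-0.1,0,0],[0,-0.1,0,0],[0,0,0,0]]]' >/dev/null && python3 chk.py 0.8 &&
python3 -m handwheel '[[[0,-0.1,0,0],[0,-0.1,0,0],[0,0,0,0]]]' >/dev/null && python3 chk.py 0.8 &&
python3 -m handwheel '[[[0,-0.1,0,0],[0,-0.1,0,0],[0,0,0,0]]]' >/dev/null && python3 chk.py 0.8 &&
python3 -m handwheel '[[[0,-0.1,0,0],[0,-0.1,0,0],[0,0,0,0]]]' >/dev/null && python3 chk.py 0.8
```

```text
t 16.07 rail xy [0.4 4.5] z 46.2 Fx,Fy(rail),Fz [-0.2 -1.5  3.8]
  t 16.32 rail xy [0.4 6.7] z 46.2 Fx,Fy(rail),Fz [ 0.1 -2.3  3.8]
  t 16.57 rail xy [-0.1  8.8] z 45.6 Fx,Fy(rail),Fz [-0.2 -0.1 -1.7]
```

The toes dropped at rail y≈8.8: Fz fell from 3.8 to −1.7 N (the stop's own weight) and the drag vanished. No further dragging. Next I'll lower gently until the collar just meets the cover.

```bash
python3 -m handwheel '[[[0.05,0,0,0],[0,0,0,0],[0,0,0,0]]]' >/dev/null && python3 chk.py -9; 
python3 -m handwheel '[[[0.05,0,0,0],[0,0,0,0],[0,0,0,0]]]' >/dev/null && python3 chk.py -0.2 ||
python3 -m handwheel '[[[0.05,0,0,0],[0,0,0,0],[0,0,0,0]]]' >/dev/null && python3 chk.py -0.2 ||
python3 -m handwheel '[[[0.05,0,0,0],[0,0,0,0],[0,0,0,0]]]' >/dev/null && python3 chk.py -0.2
python3 - <<'E'
from h import *
p,d=bot.capture("scene"); cv2.imwrite("pics/s5.png",cv2.resize(p[200:350,200:380,::-1],None,fx=4,fy=4))
E
```

```text
t 16.82 rail xy [0.2 8.4] z 45.4 Fx,Fy(rail),Fz [ 0.3 -0.5 -1.4]
  t 17.07 rail xy [0.4 8.4] z 45.2 Fx,Fy(rail),Fz [ 0.2 -0.2 -1.9]
  t 17.32 rail xy [0.4 8.4] z 44.7 Fx,Fy(rail),Fz [ 0.5  0.1 -1.8]
  t 17.57 rail xy [0.5 8.4] z 44.2 Fx,Fy(rail),Fz [-0.1  0.6 -0.3]
```

View pics/s5.png

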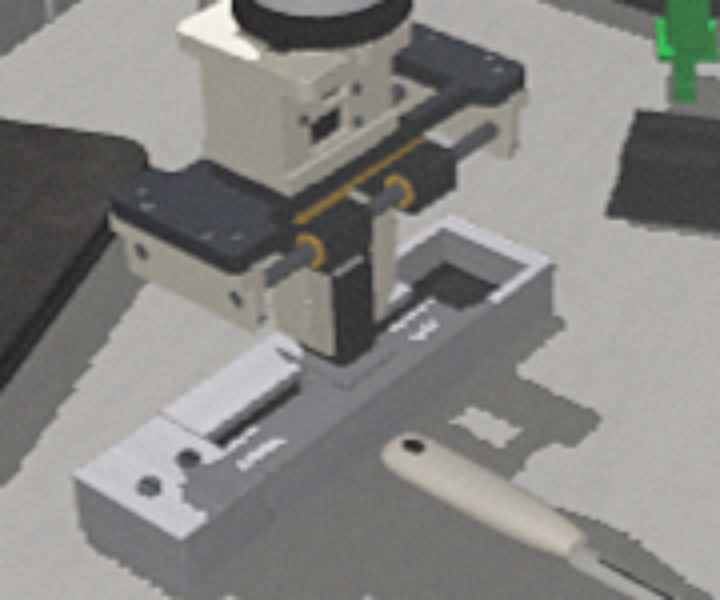

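Scene crop: the collar lies on the cover around (360,370) with the handle upright in the fingers, and the peeler is where it was. Contact is made, with Fz near 0, so I'll release.

```bash
python3 -m handwheel '[[[0.03,0,0,0],[0,0,0,0],[0,0,0,0]]]' ; python3 chk.py
python3 -m handwheel '[[[0,0,0,0],[0,0,0,0],[0,0,0,0],[0,0,0,0],[0,0,0,0],[0,0,0,0],[0,0,0,0],[0,0,0,0]]]' 0.65; python3 chk.py
```

```text
time: 17.87
tool_pos: [550.0, 56.0, 44.2]
tcp_rot: [3.097, 1.57, -0.247]
contact_force: [-1.2, 0.1, 2.7]
grip_width: 24.0
  t 17.87 rail xy [0.5 8.4] z 44.2 Fx,Fy(rail),Fz [-1.2 -0.1  2.7]
time: 18.53
tool_pos: [549.9, 56.0, 43.9]
tcp_rot: [2.458, 1.571, -0.886]
contact_force: [0.2, 0.2, 0.2]
grip_width: 59.9
  t 18.53 rail xy [0.5 8.4] z 43.9 Fx,Fy(rail),Fz [0.1 0.2 0.2]
```

Released, and no force remains. I'll go straight up, then back out of the top view.

```bash
python3 -m handwheel '[[[-0.5,0,0,0],[-1,0,0,0],[-2,0,0,0],[-2.5,0,0,0],[-2.5,0,0,0],[-2.5,0,0,0],[-2,0,0,0],[-1,0,0,0]]]'
python3 -m handwheel '[[[0,1,1,0],[0,2,1.5,0],[0,3,1.5,0],[0,3,1.5,0],[0,3,1.5,0],[0,3,1,0],[0,2,1,0],[0,1,0,0]]]'
python3 - <<'E'
from h import *
p,W=cloud("top"); np.savez("t6.npz",p=p,W=W); cv2.imwrite("pics/t6.png",p[:,:,::-1])
z=W[...,2]
yaw=np.radians(-11.65); ex=np.array([np.cos(yaw),np.sin(yaw)]); ey=np.array([-ex[1],ex[0]])
o=np.array([550.8,62.6])-15*ey; L=(W[...,:2]-o)@np.stack([ex,ey],1)
near=(abs(L[...,0])<40)&(abs(L[...,1]-8)<45)
for a,b in((76,100),(33.8,41)):
    q=near&(z>a)&(z<b); print(a,q.sum(),np.median(z[q]) if q.any() else None, rect(W[q]) if q.any() else '', L[q].mean(0) if q.any() else '')
print("cover z",np.median(z[(abs(L[...,0])<28)&(abs(L[...,0])>10)&(abs(L[...,1]-60)<15)]))
p,S=cloud("scene"); cv2.imwrite("pics/s6.png",cv2.resize(p[180:360,200:400,::-1],None,fx=3.3,fy=3.3))
zs=S[...,2]; LS=(S[...,:2]-o)@np.stack([ex,ey],1); q=(abs(LS[...,0])<40)&(abs(LS[...,1]-8)<45)&(zs>76)&(zs<100); print("scene cap",np.median(zs[q]),LS[q].mean(0),"cover",np.nanmedian(zs[(abs(LS[...,0])<28)&(abs(LS[...,0])>10)&(abs(LS[...,1]-60)<15)]))
E
```

```text
time: 19.2
tool_pos: [551.1, 56.0, 187.8]
tcp_rot: [-2.997, 1.565, -0.058]
contact_force: [0.6, -0.4, -0.2]
grip_width: 59.8
time: 19.87
tool_pos: [423.3, -103.5, 184.0]
tcp_rot: [0.303, 1.57, -3.043]
contact_force: [-0.1, 0.1, -0.8]
grip_width: 59.7
76 228 85.11749871710833 (array([549.4,  57.6]), array([24.1, 30.3]), 78.13) [-0.86854594  9.13533072]
33.8 308 35.104309707607 (array([549.3,  55.8]), array([89.6, 65.6]), 78.64) [-3.98293773  6.92556616]
cover z 32.16456256732613
scene cap 84.88860209054644 [-2.01282218 12.83693789] cover 32.739248245428655
```

View pics/t6.png

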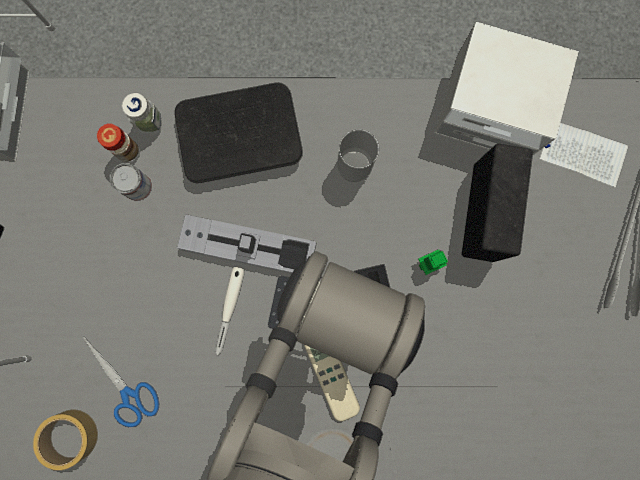

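View pics/s6.png

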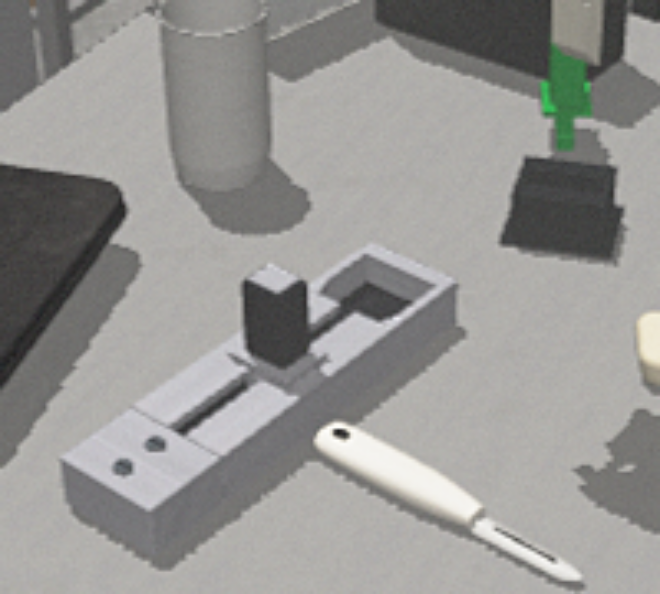

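Both views show the stop upright in the slot at top (247,243), its collar on the cover. The tumbler (358,156) and peeler (230,305) are at their old pixels. One last height and tilt check from the saved cloud.

Run:
```python
from h import *
yaw=np.radians(-11.65); ex=np.array([np.cos(yaw),np.sin(yaw)]); ey=np.array([-ex[1],ex[0]])
o=np.array([550.8,62.6])-15*ey
for f,c,e,nm in(("top.npz",np.array([476.2,-178.9]),np.radians(13.1),"rest"),("t6.npz",o-0.3*ex+8.6*ey,yaw,"now")):
    W=np.load(f)['W']; z=W[...,2]; a=np.array([np.cos(e),np.sin(e)]); b=np.array([-a[1],a[0]])
    L=(W[...,:2]-c)@np.stack([a,b],1); x,y=L[...,0],L[...,1]
    cap=(z>76)&(abs(x)<20)&(abs(y)<20)
    col=(z<60)&(((abs(x)<20)&(abs(x)>17)&(abs(y)<15)))
    print(nm,"cap",np.median(z[cap]).round(2),"collar +x,-x",[ (np.median(z[col&s]).round(2),(col&s).sum()) for s in(x>0,x<0)])
    base=(abs(x)<29)&(abs(x)>24.5)&(abs(y)<20)&(z>28); print("  base +-x",[np.median(z[base&s]).round(2) for s in(x>0,x<0)], "collar y ends",[np.median(z[(z<60)&(abs(x)<20)&(s*y>13)&(s*y<16)]).round(2) for s in(1,-1)])
    q=cap; A=np.c_[x[q],y[q],np.ones(q.sum())]; print("  cap tilt",np.linalg.lstsq(A,z[q],rcond=None)[0][:2].round(3))
W0=np.load("top.npz")['W'];W1=np.load("t6.npz")['W']
v,u=np.mgrid[0:480,0:640]
for n,(u0,u1,v0,v1,a,b) in dict(can=(335,385,125,190,60,140),peel=(205,245,262,360,6,30)).items():
    for W in(W0,W1):
        k=(u>=u0)&(u<u1)&(v>=v0)&(v<v1)&(W[...,2]>a)&(W[...,2]<b); print(n,np.median(W[k],0).round(1))
```

```text
rest cap 89.31 collar +x,-x [(np.float64(40.56), np.int64(27)), (np.float64(41.28), np.int64(26))]
  base +-x [np.float64(36.75), np.float64(36.37)] collar y ends [np.float64(41.23), np.float64(40.95)]
  cap tilt [-0.015 -0.068]
now cap 85.12 collar +x,-x [(np.float64(38.2), np.int64(12)), (np.float64(37.46), np.int64(26))]
  base +-x [np.float64(31.59), np.float64(31.94)] collar y ends [np.float64(37.61), np.float64(35.59)]
  cap tilt [0.015 0.053]
can [ 723.  -144.2   95.8]
can [ 723.2 -144.5   95.1]
peel [448.7  93.1  14. ]
peel [448.8  92.9  14. ]
```

Tumbler and peeler have not moved. The cap is about 0.6 mm higher over its base than it was in the rest, and the depth hints at a slight tilt, so I'll look closer with the wrist camera.

Run:
```python
from h import *
o,M=tool(); m=bot.camera_model("wrist"); Rm=R.from_euler('xyz',m['rotation']).as_matrix()
print(o['tool_pos'],M.T@(m['position']-o['tool_pos']),"fwd in tool",(M.T@Rm[:,2]).round(3),m['fx'])
p,W=cloud("wrist",None,m); cv2.imwrite("pics/w7.png",p[:,:,::-1])
go([480,40,160],np.radians(-11.65))
```

```text
[ 425.42028287 -103.20438942  184.19616313] [-159.29757329   -1.38617445  -67.2887065 ] fwd in tool [0.966 0.001 0.259] 347.08666179204585
t 20.02 pos [ 425.9 -102.3  184.1] F [ 0.3  0.7 -0.3] w 59.7
toolx [ 0.001  0.    -1.   ] y [-0.204 -0.979 -0.   ]
shift cm (tool) [  2.42 -15.04  -2.4 ] turn about tool x -0.0016
```

View pics/w7.png

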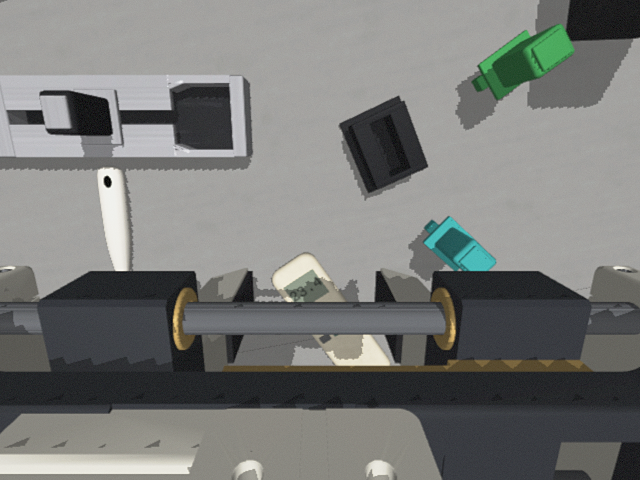

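```bash
python3 -m handwheel '[[[0,-1,-0.1,0],[0,-2.5,-0.2,0],[0,-3,-0.2,0],[0,-3,-0.2,0],[0,-3,-0.3,0],[0,-2.5,-0.2,0],[0,-2,-0.2,0],[0,-1,0,0]]]'
python3 -m handwheel '[[[1,0,0,0],[1.5,0,0,0],[1.5,0,0,0],[1,0,0,0],[0,0,0,0],[0,0,0,0]]]'
python3 - <<'E'
from h import *
m=bot.camera_model("wrist"); p,W=cloud("wrist",None,m); np.savez("w8.npz",p=p,W=W); cv2.imwrite("pics/w8.png",p[:,:,::-1])
E
```

```text
time: 20.68
tool_pos: [476.0, 75.6, 183.7]
tcp_rot: [-1.544, 1.57, 1.398]
contact_force: [0.2, -0.4, -0.1]
grip_width: 60.1
time: 21.18
tool_pos: [475.2, 72.1, 133.6]
tcp_rot: [0.173, 1.569, 3.112]
contact_force: [0.3, -0.5, -0.2]
grip_width: 59.5
```

View pics/w8.png

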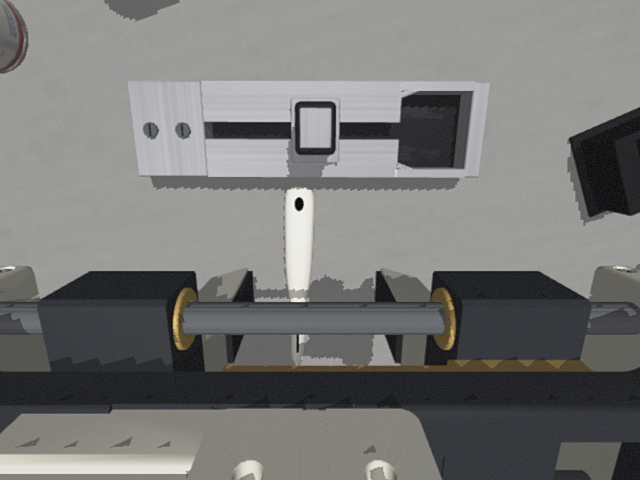

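```bash
python3 - <<'E'
from h import *
W=np.load("w8.npz")['W']; z=W[...,2]; v,u=np.mgrid[0:480,0:640]
def fit(q):
    yaw=np.radians(-11.65); ex=np.array([np.cos(yaw),np.sin(yaw)]); ey=np.array([-ex[1],ex[0]])
    P=W[q]; A=np.c_[P[:,:2]@ex,P[:,:2]@ey]; mu=A.mean(0); A=np.c_[A-mu,np.ones(len(A))]
    c,r,_,_=np.linalg.lstsq(A,P[:,2],rcond=None); print(len(P),"slope x,y",c[:2].round(4),"z",c[2].round(2),"std",np.std(P[:,2]-A@c).round(2),"med",np.median(P[:,2]).round(2))
print("cap");fit((u>301)&(u<332)&(v>107)&(v<148)&(z>75))
print("collar ring");fit((u>287)&(u<343)&(v>95)&(v<165)&(z>34)&(z<41))
cov=(u>215)&(u<390)&(v>90)&(v<170)&(z>29)&(z<35)&(abs(u-315)>32); print("cover");fit(cov)
m=(u>280)&(u<350)&(v>90)&(v<172)
print(np.histogram(z[m],bins=np.arange(20,92,1))[0])
for a,r in(("left",(u>=294)&(u<=296)&(v>100)&(v<160)),("right",(u>=335)&(u<=337)&(v>100)&(v<160))): print(a,np.median(z[r]).round(2))
E
python3 - <<'E'
import cv2
a=cv2.imread("pics/w8.png")[70:190,250:400]; cv2.imwrite("pics/w8c.png",cv2.resize(a,None,fx=5,fy=5,interpolation=cv2.INTER_CUBIC))
E
```

```text
cap
1195 slope x,y [-0.0056  0.0338] z 86.72 std 0.81 med 86.75
collar ring
929 slope x,y [-0.0056 -0.0002] z 37.25 std 0.77 med 37.27
cover
6727 slope x,y [-0.0011 -0.0011] z 32.31 std 0.71 med 32.32
[   0    0    0    0    0    3    6    2    5    5   68  595 1060  340
   25   40  275  457  144    5    0    0    0    0    0    0    0    0
    0    0    0    0    0    0    0    0    0    0    0    0    0    0
    0    0    0    0    0    0    0    0    0    0    0    0    0    0
    0    0    0    5   15   81  151  338  278  203  634  423   54    1
    0]
left nan
right nan
```

View pics/w8c.png

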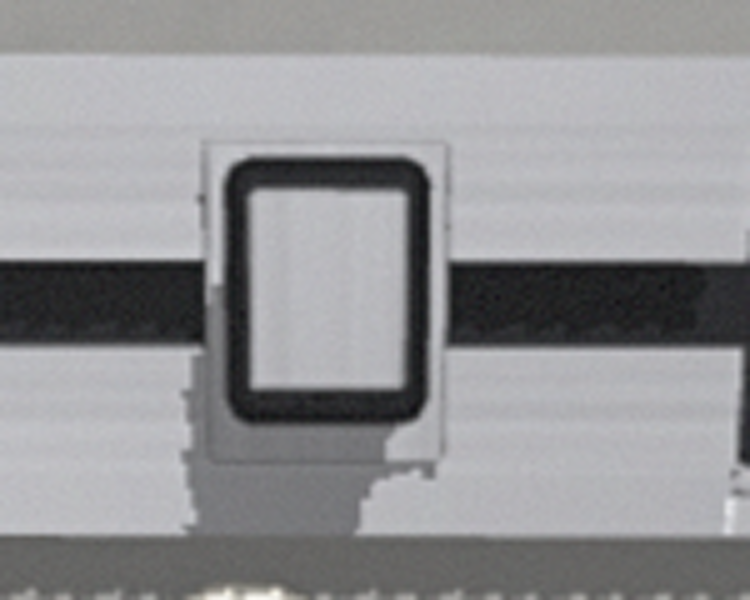

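The close-up shows the collar square and flat on the cover: its top is 4.94 mm above the cover (5.0 expected) and its slope is 0 along the rail. The gripper is touching nothing, so I'm handing in.

```bash
python3 -m handwheel '[[[-1,0,0,0],[-1,0,0,0],[0,0,0,0],[0,0,0,0]]]'; python3 -c "
from plant import bot
print(bot.close_job(),bot.get_obs()['time'])"
```

```text
time: 21.57
tool_pos: [476.1, 71.5, 154.9]
tcp_rot: [-2.971, 1.568, -0.033]
contact_force: [0.2, 0.2, -1.1]
grip_width: 59.4
the job is handed in; nothing more can be done
the job is handed in; nothing more can be done
```

The portion stop is locked in the hidden notch with its collar flat on the cover, and I handed the job in at about 21.6 s of the 64 s allowed. The hand-in gives no verdict.

- **What I did:** I lifted the black-handled stop out of its rest and set its foot on the track floor in the mouth. I then dragged it under the cover with about 5 N of downward pressure. The toes dropped at rail y ≈ 9 mm, where the pressure vanished at once. I stopped there, lowered the collar until it touched the cover, let go and backed away.
- **Forces seen:** the wrist reading between steps never passed about 5 N. The drag force was at most about 3 N.
- **Last checks that agreed:** in the wrist depth picture the collar's top is 4.94 mm above the cover (its thickness is 5 mm) and shows no tilt. The tumbler and peeler are within 1 mm of their starting positions.
- **Check that disagreed:** the top camera's coarser depth hinted that the stop sat about 0.6 mm high and slightly tilted. The closer wrist view did not show that on the collar. Its cap fit still gave a small slope of 0.03, which I took as edge noise.

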